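# Open the water valve, refit the rinser knob and hold it down

## Task

Get the glass rinser going: first turn the blue handwheel of the supply valve counter-clockwise (seen from above) until its yellow pointer stands on the green mark. Then pick up the loose black knob, turn it so that the flat in its socket matches the flat of the rinser's brass D-shaft, push it right home on the shaft and press it, with the sprung shaft, fully down. Finish with the gripper still on the knob, keeping it pressed all the way down, the wheel still on its mark and the other things on the counter left where they are.

Things in the scene. Friction and masses are not known exactly. Their poses are not given: they have to be found in the camera images.
- wheel (a joint): angle of the blue handwheel in rad: 0 = closed (pointer on the black mark), grows counter-clockwise seen from above; the green mark on the white dial is at 2.6, the end stop at 4.2. It turns stiffly (about 0.1 N m) and stays where it is left.
- wheel_grip (a point): on the handwheel's upright axis, at mid-height of the raised bar that turns it, 88 mm above the counter. The bar is 64 mm long, 14 wide, 30 high; the rim under it is 96 mm across, its top 18 mm below this point; the fixed white dial, 132 mm across, lies 37 mm below it. x points along the bar towards the yellow pointer, z up; turns with the wheel
- knob_center (a point): centre of the loose black knob, 24 mm over its underside; it stands upright on the counter. Round skirt 46 mm across, 22 high; on it a grip bar 42 mm long, 12 wide, 26 high. x points along the bar to its end with the white line, z up. In the underside a D socket on the axis, 16 mm deep, 22 mm across, its flat 5 mm from the axis on the x side; its ceiling lies 8 mm below this point. About 60 g
- knob: the same loose black knob, origin at the centre of its underside, same axes
- shaft_tip (a point): centre of the flat top of the rinser's upright brass D-shaft, 72 mm above the counter when up, 27 mm above the black collar (60 mm across); sinks with it, does not turn. 20 mm across, one flat 4 mm from the axis, end bevelled 2 mm. x points from the axis to the flat (white line on the collar on that side), z up. With the knob home its centre is 8 mm above this point and the x axes agree
- shaft (a joint): how far the sprung shaft is pressed down, in m: 0 = up, 0.008 = fully down at its stop; it takes 3 N to start and 11 N to hold fully down
- rinser: stainless drip tray with the shaft, fixed to the counter: 170 x 120 mm, 26 mm high; origin at the counter below the shaft's axis; the tray reaches 105 mm to its +x side and 65 mm to its -x side; x as for the shaft
- paper_cups: stack of white paper cups, 75 mm across, 123 mm high; leave alone; origin under its centre
- sugar_jar: glass jar, 72 mm across, 100 mm high; leave alone; origin under its centre
- tumbler: green tumbler, 70 mm across, 110 mm high; leave alone; origin under its centre
- coffee_tin: copper coloured tin, 80 mm across, 110 mm high; leave alone; origin under its centre
- sauce_bowl: blue bowl, 100 mm across, 45 mm high; leave alone; origin under its centre
- spoon: spoon lying flat, 140 mm long along x, about 20 mm high; leave alone; origin under its centre
Mind the look-alikes: they are no part of the job. There is more than one size of the knob; the job needs the larger.

How it is judged:
On the way, in this order (a step that is already met when the one before it is completed fails the run):
1. the handwheel's pointer stands on the green mark (value of joint wheel between 2.42 and 2.78 rad and velocity of joint wheel between -0.1 and 0.1 rad/s), for 0.2 s.
2. the knob is home on the D-shaft, flats matched (z of knob_center in the frame of shaft_tip below 0.0105 m and horizontal distance between knob_center and shaft_tip below 0.004 m and angle between the x axis of knob_center and the x axis of shaft_tip, either way round below 0.35 rad and angle between knob_center's own z axis and vertical below 0.15 rad), for 0.2 s.
At the end, for the whole second after the job is handed in: Wheel within 0.18 rad of the green mark; knob home on the shaft (centre at most 10.5 mm above the tip, within 4 mm of the axis, upright within 0.15 rad, x axes within 0.35 rad); shaft held at least 6 of its 8 mm down, fingers still on the knob with at least 2 N (all of step 2 and value of joint wheel between 2.42 and 2.78 rad and value of joint shaft above 0.006 m and contact force between the fingers and knob above 2 N); the arm keeps its last pose, push and grip.
It fails at once if one of the other things on the counter is moved by more than 40 mm (distance of any of paper_cups, sugar_jar, tumbler, coffee_tin, sauce_bowl, spoon from where it was at the start of the episode above 0.04 m).
It also fails if it takes over 58 s, if anything falls off the work surface, if the arm or the gripper's body presses on something with over 40 N, if the wrist force passes 120 N, or if a joint passes its speed limit or range.

## Robot

A 6-joint arm with a two-finger parallel gripper is mounted at the origin on the work surface. World frame = base frame: x ahead of the robot, y to its left, z up, the work surface at z = 0. Lengths are in m, angles in rad, forces in N, time in s.
With the tool pointing down it reaches from about 0.275 to 0.725 m from the base axis. Payload 15.9 kg.
Tool frame: the origin (TCP) lies at the very end of the fingers, on their centre line; the grasp point (between the pads) lies 19 mm behind it (ctrl.tcp_to_grasp is the distance from the TCP to the grasp point, in m); z points along the fingers, x is the direction in which the jaws open and shut, and the axes are right-handed (so a half turn about z gives the same grasp; the last joint's range is limited). The gripper opens to 85 mm and grips with 20 to 120 N. Pads are 22 mm wide; open, the fingers measure 114 mm over their backs; the gripper's body (76 mm by 85 mm) begins 54 mm behind the grasp point. The pads swing forward as they close: fully open they stand 13 mm farther back than shut.
Start: joints at [1.23, 0.213, -0.034, 1.323, 0, 1.571], TCP at [0.167, 0.471, 0.201] pointing down, gripper open.
Joint ranges: [-2.98, 2.98], [-0.74, 1.72], [-1.14, 1.35], [-2.1, 2.04], [-1.57, 1.44], [-3.14, 3.14]. Speed limits (rad/s): [1.89, 1.89, 2.39, 2.57, 3.14, 3.14].

## Interface

Orientations are given as a unit quaternion [w, x, y, z].
In Python, from workcell import ctrl, viewer gives the robot as it stands.
- The arm moves only by the tool jog_arm, never from a script. Its argument "steps" is a list of rows, each a list of 3 entries, a list of its own where there are three numbers: the shift along the tool's x, y, z in m, then the turn about the tool's z in degrees, then the gripper's target within -1 to 1 (shut at 1, half-way at 0, fully open at -1). In form: [[[dx, dy, dz], roll, grip], ...]. A call has 1 to 20 rows; each row shifts and turns the commanded pose from where the row before left it, along the tool's axes as they then stand; what a row does not reach is not made up. A row lasts 1/8 s, in which the tool goes at most 62.5 mm and 10.7 degrees, less where a joint would pass 70% of its speed; a pose out of reach is approached as far as the arm can. A call is refused whole if a number of a shift passes 0.0625 or a number of a turn 10.7, either way. A call with a gripper value outside its range is refused whole. The fingers move at their own pace and stop on an object; the grip force is fixed at half the most. Time passes only in rows, so rows that do not move let the fingers close. It gives the time, the measured TCP pose, the force and the opening at its end, in the units of the state.
- ctrl.sense(): the state, without advancing time (a new reading comes with each control period).
- viewer.capture(name): name is "side" or "top" or "wrist"; returns the picture (420x560x3 uint8, red, green, blue); there is no depth.
- viewer.calibration(name): a dict with "fx", "fy", "cx", "cy" (pixels), "eye" and "rotation" of the camera in the world. Camera axes: x right, y up, looking along -z (the intrinsics and any distortion apply to the point x, -y, -z); pixel columns grow to the right and rows downward; lengths in m; the calibration is good to about 2 mm. The wrist camera is an equidistant fisheye: a pixel r from the principal point sees the ray r / f radians off the axis. A picture is of the moment at which its call begins: read the wrist's pose just before it. calibration takes no time and is no camera call; for the wrist camera it gives the pose at the moment of the call.
- ctrl.finish_job(): hands the job in, once; it reports no verdict.
The state is a dict: "t": time; "qpos": joint angles; "joint_velocities": joint speeds; "effort": joint torques, N m; "position": TCP position; "tcp_rot": TCP orientation; "ft_force": force on the tool from outside, world axes, zero at the start; "torque": the same for the moment, N m; "gripper_width": finger opening in m.
Only numpy, scipy, OpenCV 4.12 (cv2) and the standard library are available. Lean on these libraries where they do the work, as an engineer would, in place of code of your own. Each camera call takes 0.05 s, during which the arm holds its last target.

## Working session

There is one attempt and no reset: what is moved stays moved. The work goes in short steps, Python scripts to look and compute and a tool call to move; the robot and the scene stay as the last step left them, time stands still between calls to the robot, and variables do not carry over. Pictures are saved under pics/ and viewed, and the job is handed in when it is done.

Besides the shell and the picture viewer there is one more tool, called after "Emit:" in YAML: its name, and indented under it one key for each argument. jog_arm: Moves the arm, as the interface text tells. Its arguments: {"type":"object","properties":{"steps":{"type":"array","items":{"type":"array"}}},"required":["steps"]}

```bash
ls; mkdir -p pics; python3 - <<'E'
from workcell import ctrl, viewer
import cv2
for n in ("side","top","wrist"):
    c=viewer.calibration(n); print(n,c)
    cv2.imwrite(f"pics/{n}0.png",viewer.capture(n)[:,:,::-1])
print(ctrl.sense(), ctrl.tcp_to_grasp)
E
```

```text
pics
side {'fx': 380.8945569998489, 'fy': 380.8945569998489, 'cx': 274.6899948074154, 'cy': 202.14610174189858, 'eye': array([0.43862456, 0.809107  , 0.79492148]), 'rotation': array([-0.08147166, -0.02538652,  0.41691983,  0.90492859])}
top {'fx': 404.8972519380025, 'fy': 404.8972519380025, 'cx': 275.9422173005692, 'cy': 207.50729048065836, 'eye': array([ 0.37681325, -0.01872856,  1.14802809]), 'rotation': array([-0.69984267, -0.05510062,  0.05877175,  0.70973942])}
wrist {'fx': 325.19226210127806, 'fy': 325.19226210127806, 'cx': 276.6570307571715, 'cy': 210.81074688290747, 'eye': array([0.10210293, 0.49505676, 0.37285553]), 'rotation': array([ 0.80894879, -0.11388622, -0.08013236,  0.57114848])}
{'t': 0.15, 'qpos': array([ 1.23003524e+00,  2.13280866e-01, -3.48400358e-02,  1.32349444e+00,
        1.51712831e-05,  1.57079083e+00]), 'joint_velocities': array([ 0.00034385, -0.00176414,  0.0029487 , -0.0001097 ,  0.00038405,
       -0.00075681]), 'effort': array([ 3.21427706e-04, -6.86405325e+01,  4.87248409e+01,  1.31324350e-02,
       -3.72962700e-05, -8.98820559e-06]), 'position': array([0.16701162, 0.47101041, 0.20024072]), 'tcp_rot': array([ 2.30077459e-04,  8.16761628e-01,  5.76975108e-01, -3.38847077e-04]), 'ft_force': array([-0.24684128,  0.08673899, -0.41575916]), 'torque': array([-0.00975131,  0.04240056, -0.05202578]), 'gripper_width': 0.08559180578526109} 0.0187
```

View pics/side0.png

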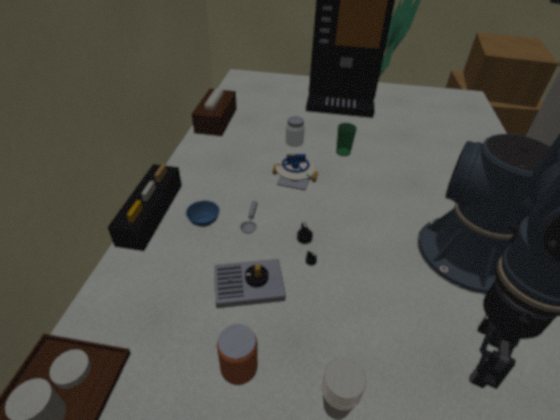

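View pics/top0.png

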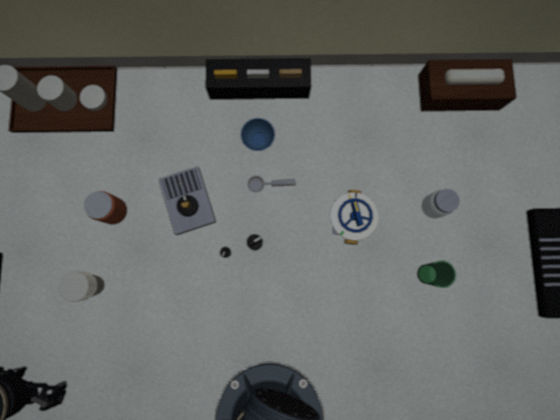

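View pics/wrist0.png

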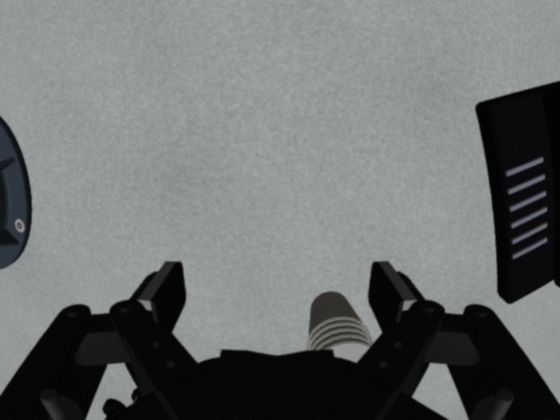

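```bash
cat > h.py <<'E'
import numpy as np, cv2
from scipy.spatial.transform import Rotation as R
def rot(q): return R.from_quat([q[1],q[2],q[3],q[0]]).as_matrix()
def ray(c,u,v,fish=False):
    a=(u-c['cx'])/c['fx']; b=(v-c['cy'])/c['fy']
    if fish:
        r=np.hypot(a,b); s=np.sin(r)/r if r>1e-9 else 1
        d=np.array([a*s,-b*s,-np.cos(r)])
    else: d=np.array([a,-b,-1.])
    d/=np.linalg.norm(d)
    return rot(c['rotation'])@d
def onz(c,u,v,z,fish=False):
    d=ray(c,u,v,fish); e=np.array(c['eye']); return e+d*(z-e[2])/d[2]
def proj(c,p,fish=False):
    q=rot(c['rotation']).T@(np.array(p)-c['eye']); x,y,z=q[0],-q[1],-q[2]
    if fish:
        h=np.hypot(x,y); t=np.arctan2(h,z); k=t/h if h>1e-12 else 1/z
        return np.array([c['cx']+c['fx']*x*k,c['cy']+c['fy']*y*k])
    return np.array([c['cx']+c['fx']*x/z,c['cy']+c['fy']*y/z])
def tri(obs):
    A=np.zeros((3,3));b=np.zeros(3)
    for c,u,v,f in obs:
        d=ray(c,u,v,f);M=np.eye(3)-np.outer(d,d);A+=M;b+=M@c['eye']
    p=np.linalg.solve(A,b); return p,[np.linalg.norm((np.eye(3)-np.outer(ray(c,u,v,f),ray(c,u,v,f)))@(p-c['eye'])) for c,u,v,f in obs]
def crop(img,x0,y0,w,h,s,name,gain=1.6):
    i=cv2.resize(img[y0:y0+h,x0:x0+w],None,fx=s,fy=s,interpolation=cv2.INTER_CUBIC)
    cv2.imwrite(name,np.clip(i.astype(float)*gain,0,255).astype('u1'))
E
python3 - <<'E'
from h import *
t=cv2.imread('pics/top0.png');s=cv2.imread('pics/side0.png')
crop(t,150,150,240,120,3.3,'pics/topc.png',1.7)
crop(s,180,130,160,190,3.1,'pics/sidec.png',1.7)
from workcell import viewer
c=viewer.calibration('top')
for n,u,v,z in [('wheel',354,215,.08),('knob',254,242,.04),('small',225,252,.02),('shaft',187,203,.07)]: print(n,onz(c,u,v,z))
E
```

```text
wheel [ 0.52736639 -0.23338357  0.08      ]
knob [0.46225144 0.0355562  0.04      ]
small [0.43722611 0.11704546 0.02      ]
shaft [0.56770658 0.21432999 0.07      ]
```

View pics/topc.png

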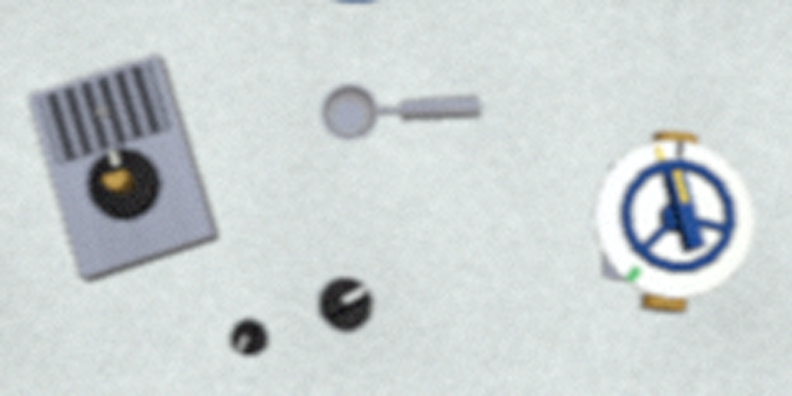

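View pics/sidec.png

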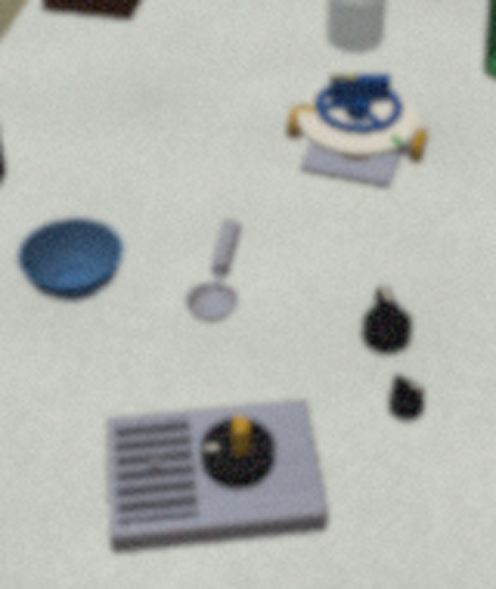

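```bash
cat > plan.py <<'E'
import numpy as np
def wr(a): return (a+np.pi)%(2*np.pi)-np.pi
def yaw(q): # tool x yaw
    from h import rot
    m=rot(q)[:,0]; return np.arctan2(m[1],m[0])
def plan(p,a,p2,a2,n,grip,prec=4,direction=None):
    """rows of shift-then-turn"""
    p=np.array(p,float);p2=np.array(p2,float); da=a2-a; rows=[]
    for i in range(n):
        k=n-i; d=(p2-p)/k; ex=np.array([np.cos(a),np.sin(a),0]);ey=np.array([np.sin(a),-np.cos(a),0]);ez=np.array([0,0,-1])
        s=[round(float(d@e),prec) for e in (ex,ey,ez)]
        r=round(-np.degrees(a2-a)/k,1)
        p=p+s[0]*ex+s[1]*ey+s[2]*ez; a-=np.radians(r); rows.append([s,r,grip])
    print(str(rows).replace(' ','')); print('end',p,a, 'maxshift',max(max(map(abs,r[0])) for r in rows))
E
python3 - <<'E'
from h import *; from plan import *
from workcell import ctrl,viewer
s=ctrl.sense(); print(yaw(s['tcp_rot']))
plan(s['position'],yaw(s['tcp_rot']),[.50,-.22,.22],-1.34,18,-1,3)
E
```

```text
1.2300407383129275
[[[-0.03,0.03,-0.001],np.float64(8.2),-1],[[-0.025,0.034,-0.001],np.float64(8.2),-1],[[-0.02,0.038,-0.001],np.float64(8.2),-1],[[-0.015,0.04,-0.001],np.float64(8.2),-1],[[-0.009,0.042,-0.001],np.float64(8.2),-1],[[-0.003,0.043,-0.001],np.float64(8.2),-1],[[0.003,0.042,-0.001],np.float64(8.2),-1],[[0.009,0.042,-0.001],np.float64(8.2),-1],[[0.015,0.04,-0.001],np.float64(8.2),-1],[[0.021,0.037,-0.001],np.float64(8.2),-1],[[0.026,0.034,-0.001],np.float64(8.2),-1],[[0.03,0.03,-0.001],np.float64(8.2),-1],[[0.034,0.025,-0.001],np.float64(8.1),-1],[[0.038,0.02,-0.001],np.float64(8.2),-1],[[0.04,0.014,-0.001],np.float64(8.1),-1],[[0.042,0.009,-0.002],np.float64(8.2),-1],[[0.042,0.003,-0.001],np.float64(8.1),-1],[[0.042,-0.004,-0.002],np.float64(8.2),-1]]
end [ 0.50023875 -0.2194323   0.22024072] -1.3408292498747196 maxshift 0.043
```

Emit:
jog_arm:
  steps:
    - [[-0.03, 0.03, -0.001], 8.2, -1]
    - [[-0.025, 0.034, -0.001], 8.2, -1]
    - [[-0.02, 0.038, -0.001], 8.2, -1]
    - [[-0.015, 0.04, -0.001], 8.2, -1]
    - [[-0.009, 0.042, -0.001], 8.2, -1]
    - [[-0.003, 0.043, -0.001], 8.2, -1]
    - [[0.003, 0.042, -0.001], 8.2, -1]
    - [[0.009, 0.042, -0.001], 8.2, -1]
    - [[0.015, 0.04, -0.001], 8.2, -1]
    - [[0.021, 0.037, -0.001], 8.2, -1]
    - [[0.026, 0.034, -0.001], 8.2, -1]
    - [[0.03, 0.03, -0.001], 8.2, -1]
    - [[0.034, 0.025, -0.001], 8.1, -1]
    - [[0.038, 0.02, -0.001], 8.2, -1]
    - [[0.04, 0.014, -0.001], 8.1, -1]
    - [[0.042, 0.009, -0.002], 8.2, -1]
    - [[0.042, 0.003, -0.001], 8.1, -1]
    - [[0.042, -0.004, -0.002], 8.2, -1]
    - [[0, 0, 0], 0, -1]

```text
t: 2.52
position: [0.5008, -0.2213, 0.2196]
tcp_rot: [0.0, 0.782, -0.623, -0.0]
ft_force: [0.5, 0.4, -0.0]
gripper_width: 0.0856
```

```bash
cat > look.py <<'E'
import sys,pickle
from h import *; from plan import *
from workcell import ctrl,viewer
n=sys.argv[1]; cam=sys.argv[2]
s=ctrl.sense(); c=viewer.calibration(cam); im=viewer.capture(cam)[:,:,::-1]
cv2.imwrite(f'pics/{n}.png',im); crop(im,0,0,560,420,1.4,f'pics/{n}x.png',1.5); pickle.dump((c,s),open(f'pics/{n}.pkl','wb'))
print(s['t'],s['position'],yaw(s['tcp_rot']),s['qpos'],s['gripper_width'],s['ft_force'])
E
python3 look.py w1 wrist
```

```text
2.525 [ 0.50076116 -0.22126934  0.21961323] -1.3449878920897917 [-4.15912959e-01  3.12524187e-01  1.44532258e-01  1.40388964e+00
 -2.46922339e-04  2.49987116e+00] 0.08562922183335689 [ 0.51571193  0.39540257 -0.03770525]
```

View pics/w1x.png

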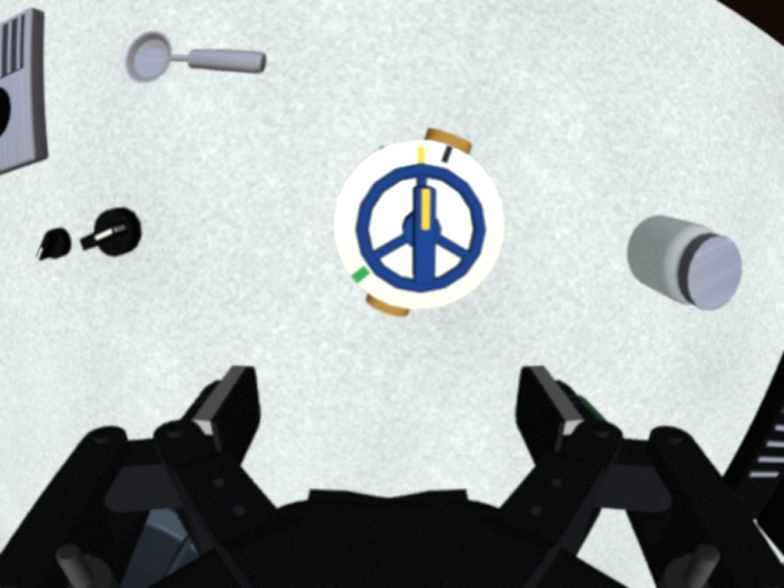

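```bash
python3 - <<'E'
from h import *; import pickle
from workcell import viewer
c,s=pickle.load(open('pics/w1.pkl','rb')); T=viewer.calibration('top');S=viewer.calibration('side')
print(tri([(c,421/1.4,228/1.4,True),(T,355.5,215.2,False)]))
print(tri([(c,421/1.4,228/1.4,True),(T,355.5,215.2,False),(S,295.5,163.9,False)]))
P=lambda u,v,z:onz(c,u/1.4,v/1.4,z,True)
d=P(419,224,.051); r=P(421,228,.070); print(d,r)
for n,u,v,z in [('black',447,153,.051),('green',361,274,.051),('ptr51',421,155,.051),('ptr60',421,155,.06),('pt70',421,155,.070),('barY',425,187,.103),('barB',424.5,283,.103)]:
    q=P(u,v,z); dd=q-d; print(n,q,np.arctan2(dd[1],dd[0]),np.hypot(dd[0],dd[1]))
# knobs / shaft quick from wrist
print(P(117,228,.04))
E
python3 - <<'E'
import cv2; from h import *
im=cv2.imread('pics/w1.png'); crop(im,225,85,150,150,5,'pics/w1c.png',1.4)
E
```

```text
(array([ 0.53111217, -0.24108451,  0.05359675]), [np.float64(0.0017795964469832198), np.float64(0.0017795964469832246)])
(array([ 0.53106693, -0.2396759 ,  0.06395771]), [np.float64(0.0022807536235895445), np.float64(0.0022585524031851953), np.float64(0.0005315324932131448)])
[ 0.53413024 -0.23749922  0.051     ] [ 0.53365214 -0.23776226  0.07      ]
black [ 0.5912707  -0.24533772  0.051     ] -0.13632861774626986 0.05767559001474952
green [ 0.48644129 -0.20312981  0.051     ] 2.517109089382523 0.05878343863005042
ptr51 [ 0.58507704 -0.2268836   0.051     ] 0.2054274318506413 0.05204101282561104
ptr60 [ 0.58467761 -0.22630778  0.06      ] 0.2178900484660579 0.051771465557861426
pt70 [ 0.5842338  -0.22566798  0.07      ] 0.23188799054242823 0.05148150262638473
barY [ 0.5635409  -0.23071348  0.103     ] 0.22675577375115358 0.030183320113311762
barB [ 0.50256222 -0.24536668  0.103     ] -2.8973458315474487 0.03253362833888234
[0.47810228 0.01839794 0.04      ]
```

View pics/w1c.png

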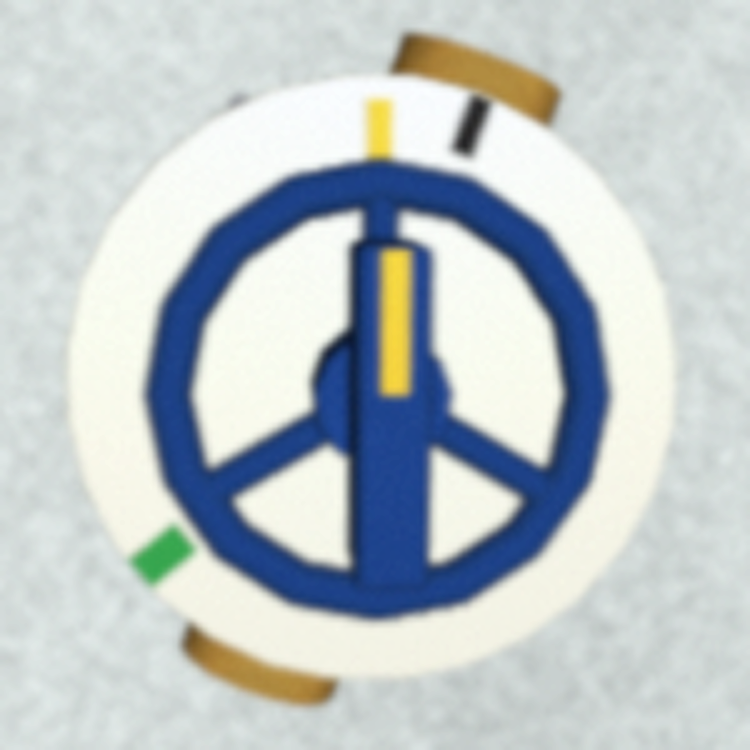

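Emit:
jog_arm:
  steps:
    - [[0.012, -0.014, 0.02], 0, -1]
    - [[0.012, -0.0134, 0.03], 0, -1]
    - [[0, 0, 0.035], 0, -1]
    - [[0, 0, 0.03], 0, -1]
    - [[0, 0, 0.0176], 0, -1]
    - [[0, 0, 0.01], 0, -1]
    - [[0, 0, 0], 0, 1]
    - [[0, 0, 0], 0, 1]
    - [[0, 0, 0], 0, 1]
    - [[0, 0, 0], 0, 1]
    - [[0, 0, 0], 0, 1]
    - [[0, 0, 0], 0, 1]

```text
t: 4.08
position: [0.5325, -0.2364, 0.078]
tcp_rot: [-0.0, 0.784, -0.621, 0.0]
ft_force: [0.7, -0.4, 0.1]
gripper_width: -0.0002
```

```bash
python3 look.py w2 wrist
```

```text
4.075 [ 0.53247021 -0.23639453  0.07802606] -1.340945933995676 [-4.17820121e-01  4.30498116e-01 -4.54111624e-02  1.09485057e+00
  3.17178003e-06  2.49392214e+00] -0.00019770948397873625 [ 0.70718782 -0.38929818  0.09733459]
```

View pics/w2x.png

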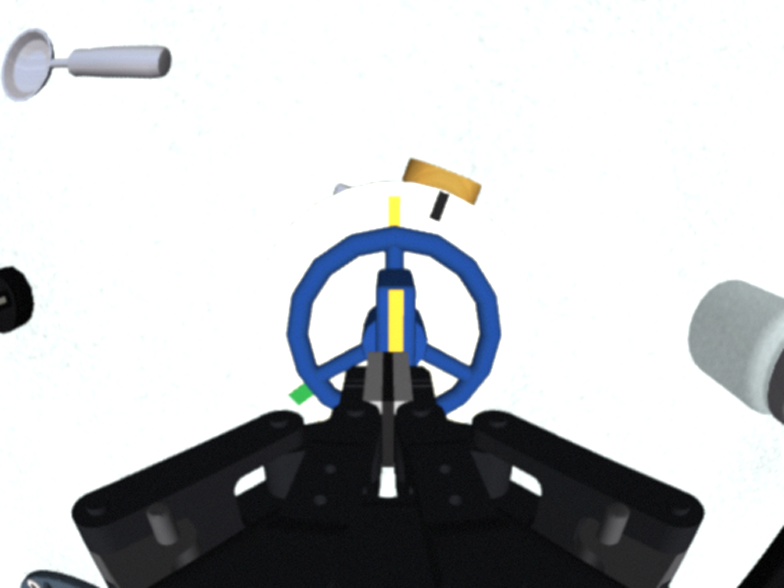

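```bash
python3 - <<'E'
from h import *; import pickle
from workcell import viewer
c,s=pickle.load(open('pics/w2.pkl','rb'))
c1,s1=pickle.load(open('pics/w1.pkl','rb'))
print(c['eye'],c1['eye'],s['position'],s1['position'])
for p in [s['position'],s['position']+[0,0,.0187],[.5335,-.238,.103],[.5335,-.238,.088],[.5335,-.238,.07],[.5335,-.238,.051]]: print(p,proj(c,p,True)*1.4, proj(c1,p,True)*1.4)
E
python3 - <<'E'
import cv2; from h import *
im=cv2.imread('pics/w2.png'); crop(im,195,120,170,190,3.1,'pics/w2c.png',1)
E
```

```text
[ 0.60138495 -0.21984427  0.25072186] [ 0.56993331 -0.20505203  0.39222396] [ 0.53247021 -0.23639453  0.07802606] [ 0.50076116 -0.22126934  0.21961323]
[ 0.53247021 -0.23639453  0.07802606] [388.50412327 345.70785859] [419.52335962 230.70184313]
[ 0.53247021 -0.23639453  0.09672606] [388.6156304  364.78037883] [421.47903661 234.6190049 ]
[0.5335, -0.238, 0.103] [393.68572251 370.46434965] [424.98983879 235.07254002]
[0.5335, -0.238, 0.088] [393.1927193  353.91714421] [423.20410575 231.8068229 ]
[0.5335, -0.238, 0.07] [392.68992087 337.16533312] [421.27270737 228.2811509 ]
[0.5335, -0.238, 0.051] [392.24254982 322.36307848] [419.44773506 224.95587734]
```

View pics/w2c.png

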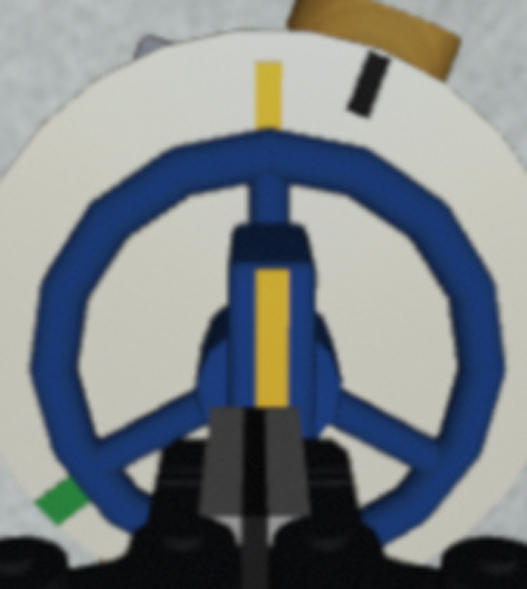

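```bash
python3 - <<'E'
from h import *; import pickle
c,s=pickle.load(open('pics/w2.pkl','rb'))
c1,s1=pickle.load(open('pics/w1.pkl','rb'))
f=lambda a,b: print(tri([(c1,225+a[0]/5,85+a[1]/5,True),(c,195+b[0]/3.1,120+b[1]/3.1,True)]))
f((396,248),(272,268))   # stripe far end
f((379,100),(269,62))  # pointer outer end
f((483,97),(380,55))   # black outer
f((127,562),(37,503))   # green corner
f((378,187),(269,155))   # rim at pointer
E
```

```text
(array([ 0.56274927, -0.23167823,  0.10200731]), [np.float64(0.00011708328694210765), np.float64(0.00011708328694211935)])
(array([ 0.59060577, -0.22536251,  0.05629412]), [np.float64(8.727595920460861e-05), np.float64(8.7275959204504e-05)])
(array([ 0.59686979, -0.24648504,  0.051546  ]), [np.float64(5.810908236223887e-05), np.float64(5.81090823622426e-05)])
(array([ 0.48192407, -0.19600568,  0.04798925]), [np.float64(0.00047099045326753534), np.float64(0.000470990453267549)])
(array([ 0.57300922, -0.22938673,  0.05674349]), [np.float64(0.00021292821395912302), np.float64(0.00021292821395911248)])
```

```bash
python3 look.py s2 side; python3 - <<'E'
from h import *; import pickle
c,s=pickle.load(open('pics/w2.pkl','rb'))
m=rot(s['tcp_rot']); 
for dz in (0,-.01,-.02,-.03,-.04):
  for dy in (-.011,0,.011):
    p=s['position']+m@np.array([0,dy,dz]); print(dz,dy,(proj(c,p,True)-[195,120])*3.1)
im=cv2.imread('pics/s2.png'); crop(im,240,100,120,110,6,'pics/s2c.png',1.6)
E
```

```text
4.125 [ 0.53250457 -0.23636057  0.07803288] -1.3408755973993782 [-4.17756340e-01  4.30489799e-01 -4.54059737e-02  1.09482362e+00
  2.57404385e-05  2.49391558e+00] 0.0001715473067477111 [ 0.75577973  0.2156853  -0.23636737]
0 -0.011 [255.78185393 337.34142461]
0 0 [255.7591301 393.4959726]
0 0.011 [255.73222141 447.19747374]
-0.01 -0.011 [255.91316696 356.39214295]
-0.01 0 [255.88440891 415.06638192]
-0.01 0.011 [255.85111369 470.91159861]
-0.02 -0.011 [256.05887137 377.62281222]
-0.02 0 [256.02262641 438.98601776]
-0.02 0.011 [255.98150569 497.07067993]
-0.03 -0.011 [256.22131013 401.40779508]
-0.03 0 [256.17570396 465.62885687]
-0.03 0.011 [256.12493425 526.03205739]
-0.04 -0.011 [256.4033155  428.20560796]
-0.04 0 [256.34590748 495.44358189]
-0.04 0.011 [256.28316308 558.21507548]
```

View pics/s2c.png

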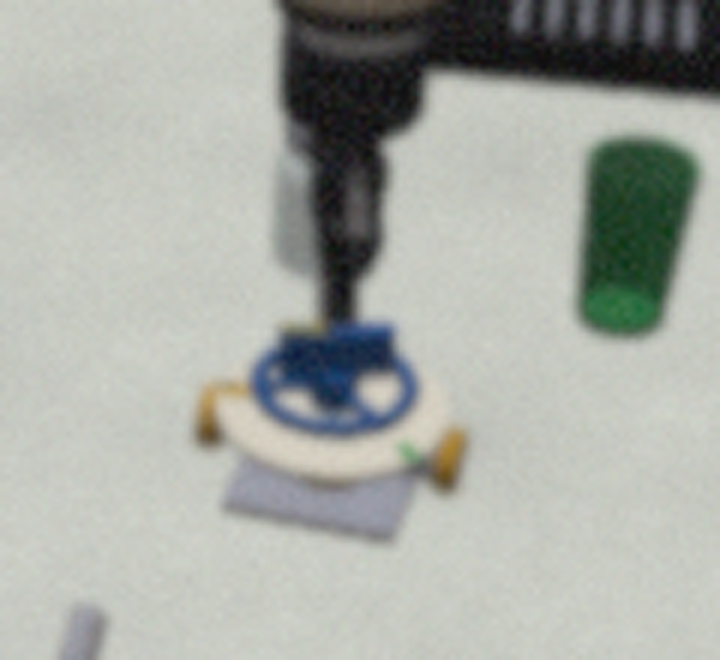

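```bash
python3 - <<'E'
from h import *; import pickle
c,s=pickle.load(open('pics/w1.pkl','rb'))
m=rot(s['tcp_rot']); 
for dz in (0,-.013,-.02,-.03,-.04,-.05):
  for dy in (-.011,0,.011):
    print(dz,dy,[np.round(proj(c,s['position']+m@np.array([x,dy,dz]),True)*1.4) for x in (-.0428,.0428)])
im=cv2.imread('pics/w1.png'); crop(im,70,250,420,160,1.9,'pics/w1f.png',2.5)
im=cv2.imread('pics/w2.png'); crop(im,230,240,100,110,5.4,'pics/w2f.png',2.)
E
```

```text
0 -0.011 [array([284., 320.]), array([493., 320.])]
0 0 [array([286., 345.]), array([491., 345.])]
0 0.011 [array([288., 369.]), array([489., 369.])]
-0.013 -0.011 [array([276., 331.]), array([501., 331.])]
-0.013 0 [array([279., 357.]), array([498., 357.])]
-0.013 0.011 [array([281., 383.]), array([496., 382.])]
-0.02 -0.011 [array([272., 338.]), array([505., 338.])]
-0.02 0 [array([275., 365.]), array([502., 365.])]
-0.02 0.011 [array([277., 391.]), array([500., 390.])]
-0.03 -0.011 [array([265., 348.]), array([512., 348.])]
-0.03 0 [array([268., 376.]), array([509., 376.])]
-0.03 0.011 [array([272., 403.]), array([506., 403.])]
-0.04 -0.011 [array([258., 360.]), array([519., 359.])]
-0.04 0 [array([262., 389.]), array([516., 389.])]
-0.04 0.011 [array([265., 417.]), array([512., 417.])]
-0.05 -0.011 [array([250., 373.]), array([528., 373.])]
-0.05 0 [array([254., 404.]), array([524., 404.])]
-0.05 0.011 [array([258., 433.]), array([519., 432.])]
```

View pics/w1f.png

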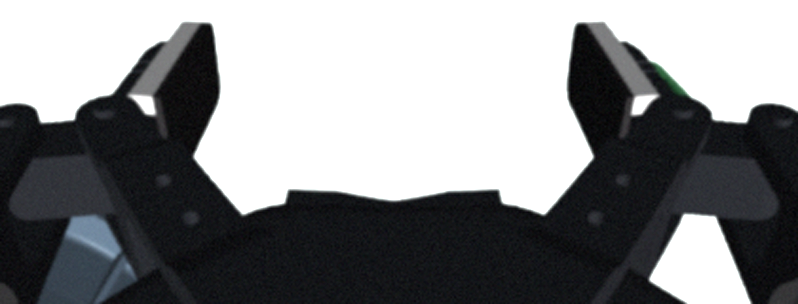

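View pics/w2f.png

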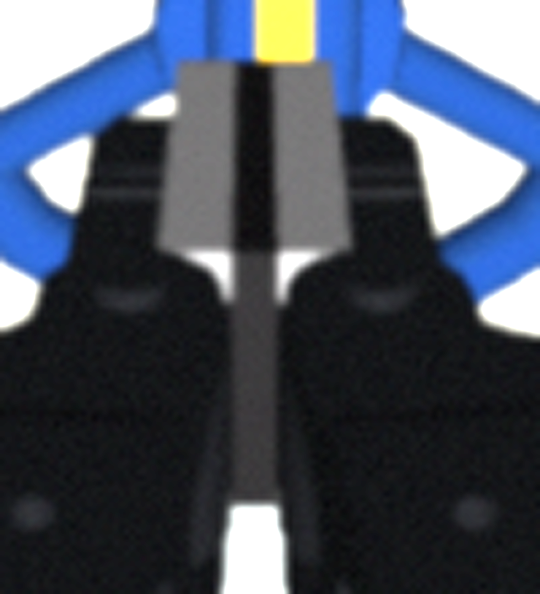

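The fingers closed above the bar. Both wrist views show the fingertips about 30 mm short of the reported TCP. I'll open, go lower and check the opening width.

Emit:
jog_arm:
  steps:
    - [[0.0023, 0, 0], 0, -1]
    - [[0, 0, 0], 0, -1]
    - [[0, 0, 0], 0, -1]
    - [[0, 0, 0], 0, -1]
    - [[0, 0, 0], 0, -1]
    - [[0, 0, 0.016], 0, -1]
    - [[0, 0, 0.016], 0, -1]
    - [[0, 0, 0], 0, 1]
    - [[0, 0, 0], 0, 1]
    - [[0, 0, 0], 0, 1]
    - [[0, 0, 0], 0, 1]
    - [[0, 0, 0], 0, 1]
    - [[0, 0, 0], 0, 1]

```text
t: 5.8
position: [0.5335, -0.239, 0.0468]
tcp_rot: [-0.0, 0.784, -0.621, 0.001]
ft_force: [-1.9, 0.4, 5.1]
gripper_width: 0.0129
```

```bash
python3 look.py w3 wrist; python3 look.py s3 side; python3 - <<'E'
from h import *
crop(cv2.imread('pics/w3.png'),195,120,170,190,3.1,'pics/w3c.png',1)
crop(cv2.imread('pics/s3.png'),240,100,120,110,5,'pics/s3c.png',1.6)
E
```

```text
5.8 [ 0.53348484 -0.23895462  0.04680012] -1.3409747407996153 [-4.20997432e-01  4.54738586e-01 -9.09449650e-02  1.02366512e+00
 -2.01417185e-04  2.49077296e+00] 0.01285919480299429 [-1.89325516  0.36128178  5.05418452]
5.85 [ 0.5334532  -0.2389597   0.04675539] -1.3409918224079853 [-4.21007176e-01  4.54763015e-01 -9.10271685e-02  1.02360325e+00
 -2.35694299e-04  2.49078030e+00] 0.013071181157822862 [-0.39085158 -0.5556175   5.06557707]
```

View pics/w3c.png

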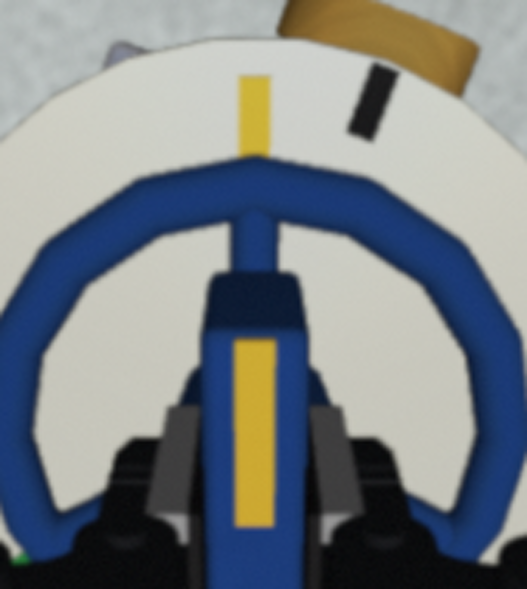

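View pics/s3c.png

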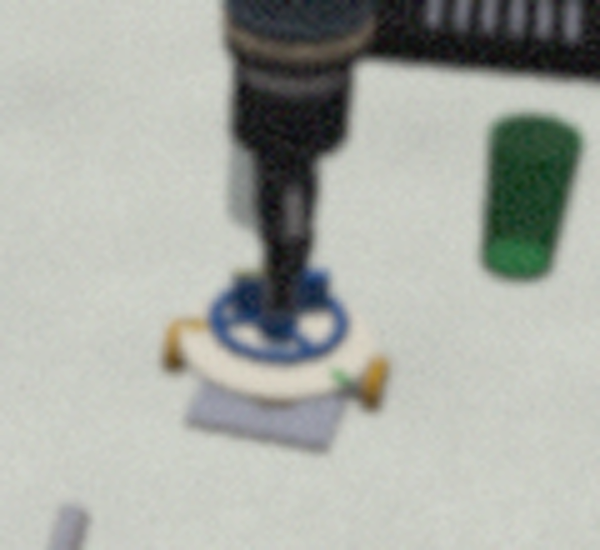

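Emit:
jog_arm:
  steps:
    - [[0, 0, 0], -5, 1]
    - [[0, 0, 0], -10, 1]
    - [[0, 0, 0], -10, 1]
    - [[0, 0, 0], -10, 1]
    - [[0, 0, 0], -10, 1]
    - [[0, 0, 0], -10, 1]
    - [[0, 0, 0], -10, 1]
    - [[0, 0, 0], -10, 1]
    - [[0, 0, 0], -10, 1]
    - [[0, 0, 0], -10, 1]
    - [[0, 0, 0], -10, 1]
    - [[0, 0, 0], -10, 1]
    - [[0, 0, 0], -10, 1]
    - [[0, 0, 0], -5, 1]
    - [[0, 0, 0], 0, 1]
    - [[0, 0, 0], 0, 1]

```text
t: 7.9
position: [0.5303, -0.2383, 0.0467]
tcp_rot: [-0.001, 0.894, 0.447, -0.002]
ft_force: [-24.9, 3.9, 24.6]
gripper_width: 0.0127
```

```bash
python3 look.py w4 wrist
```

```text
7.9 [ 0.53028024 -0.23827362  0.04667371] 0.927563321607323 [-0.42146371  0.4535204  -0.09321452  1.02778921 -0.00140563  0.22177556] 0.01270943843585151 [-24.91501729   3.92653574  24.62218481]
```

View pics/w4x.png

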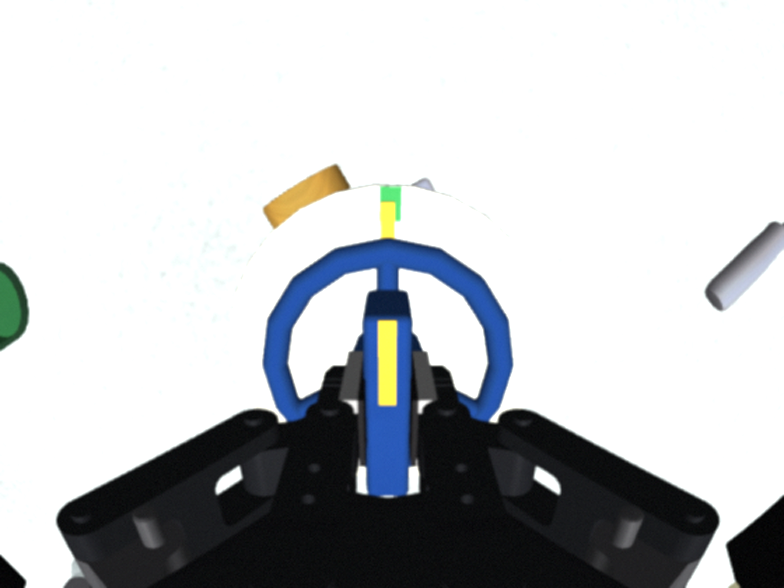

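```bash
python3 - <<'E'
from plan import *
plan([.5335,-.239,.147],.9276,[.45,.04,.17],.47,8,-1,3)
E
```

```text
[[[0.022,-0.029,-0.003],np.float64(3.3),-1],[[0.02,-0.031,-0.003],np.float64(3.3),-1],[[0.018,-0.032,-0.003],np.float64(3.3),-1],[[0.016,-0.032,-0.003],np.float64(3.3),-1],[[0.014,-0.033,-0.003],np.float64(3.3),-1],[[0.013,-0.034,-0.003],np.float64(3.2),-1],[[0.01,-0.035,-0.003],np.float64(3.3),-1],[[0.009,-0.036,-0.002],np.float64(3.2),-1]]
end [0.45000544 0.04031197 0.17      ] 0.47032373597748584 maxshift 0.036
```

Emit:
jog_arm:
  steps:
    - [[0, 0, 0], 0, -1]
    - [[0, 0, 0], 0, -1]
    - [[0, 0, 0], 0, -1]
    - [[0, 0, 0], 0, -1]
    - [[0, 0, -0.02], 0, -1]
    - [[0, 0, -0.04], 0, -1]
    - [[0, 0, -0.04], 0, -1]

```text
t: 8.82
position: [0.5328, -0.2385, 0.147]
tcp_rot: [-0.0, 0.894, 0.448, -0.0]
ft_force: [-0.2, -0.6, 0.5]
gripper_width: 0.085
```

Emit:
jog_arm:
  steps:
    - [[0.022, -0.029, -0.003], 3.3, -1]
    - [[0.02, -0.031, -0.003], 3.3, -1]
    - [[0.018, -0.032, -0.003], 3.3, -1]
    - [[0.016, -0.032, -0.003], 3.3, -1]
    - [[0.014, -0.033, -0.003], 3.3, -1]
    - [[0.013, -0.034, -0.003], 3.2, -1]
    - [[0.01, -0.035, -0.003], 3.3, -1]
    - [[0.009, -0.036, -0.002], 3.2, -1]
    - [[0, 0, 0], 0, -1]

```text
t: 9.95
position: [0.449, 0.0424, 0.1693]
tcp_rot: [-0.0, 0.972, 0.234, 0.0]
ft_force: [0.5, -1.0, -0.3]
gripper_width: 0.0849
```

```bash
python3 look.py w5 wrist; python3 look.py t5 top;python3 - <<'E'
from h import *
crop(cv2.imread('pics/t5.png'),290,150,120,120,5,'pics/t5c.png',1.6)
E
```

```text
9.95 [0.44896699 0.04244735 0.16932652] 0.4729667386839524 [ 9.40208879e-02  1.20531437e-01 -2.24783876e-01  1.22495465e+00
  3.16963582e-04  1.19185053e+00] 0.08489012273884737 [ 0.46301532 -1.00892723 -0.2819725 ]
10.0 [0.44931803 0.04140969 0.16918997] 0.47301487812518733 [ 9.19562567e-02  1.21131973e-01 -2.24441694e-01  1.22473419e+00
 -7.12149250e-05  1.18973774e+00] 0.08552417217492657 [-0.06094729  0.47967277 -0.1747578 ]
```

View pics/w5x.png

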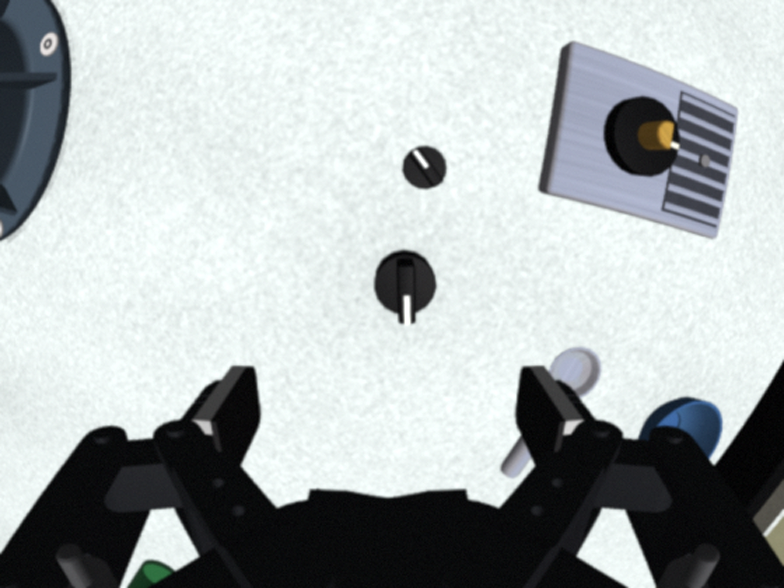

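View pics/t5c.png

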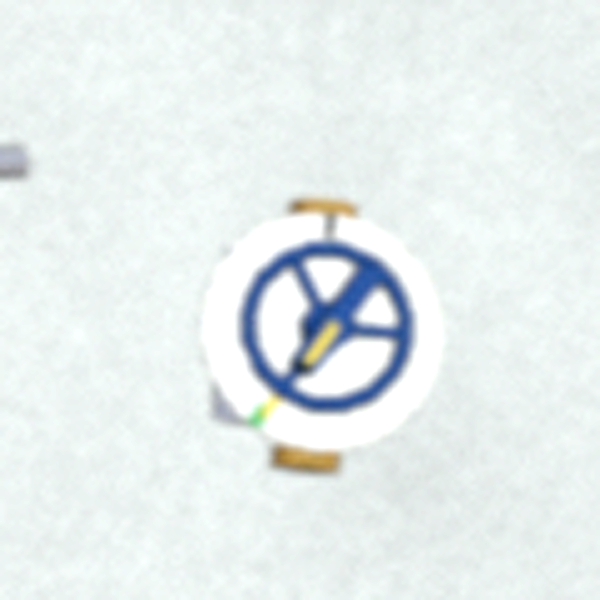

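```bash
python3 - <<'E'
from h import *
i=cv2.imread('pics/w5.png')
a=cv2.resize(np.clip(i[165:245,250:330]*2.2,0,255).astype('u1'),None,fx=5,fy=5,interpolation=2)
b=cv2.resize(np.clip(i[60:140,420:500]*2.0,0,255).astype('u1'),None,fx=5,fy=5,interpolation=2)
cv2.imwrite('pics/w5c.png',np.hstack([a,b]))
E
```

```text
(no output)
```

View pics/w5c.png

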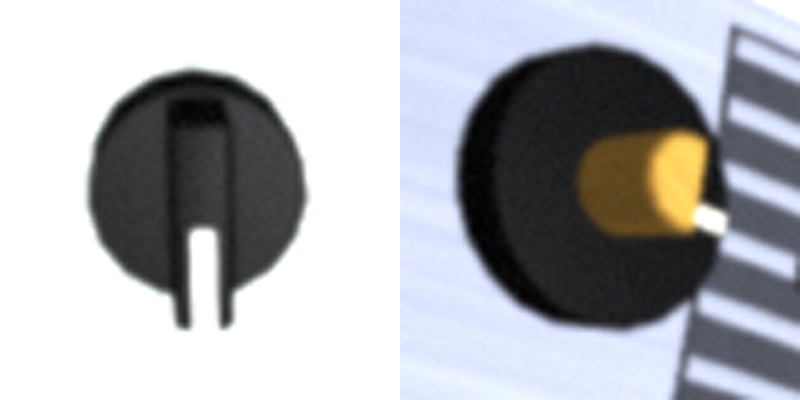

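```bash
python3 - <<'E'
from h import *; import pickle
c,s=pickle.load(open('pics/w5.pkl','rb')); 
from workcell import viewer
P=lambda u,v,z:onz(c,u,v,z,True)
f=P(250+200/5,165+125/5,.048);n=P(250+205/5,165+328/5,.048)
print('bar',f,n,(f+n)/2,np.linalg.norm(f-n),np.arctan2(*(n-f)[1::-1]))
print('skirt',P(250+197.5/5,165+188/5,.022))
w0=P(250+206/5,165+228/5,.048);w1=P(250+205/5,165+328/5,.048);print('line',np.arctan2(*(w1-w0)[1::-1]))
T=viewer.calibration('top')
print(tri([(c,250+202.5/5,165+226/5,True),(T,150+345/3.3,150+303/3.3,False)]))
# shaft: tip centre px
print('tip',P(420+(680-400)/5,60+182/5,.072)); 
l=P(420+312/5,60+220/5,.045); b=P(420+205/5,60+187/5,.045); print('collar',b,l,np.arctan2(*(l-b)[1::-1]))
E
```

```text
bar [0.45845748 0.05384706 0.048     ] [0.47780875 0.01907389 0.048     ] [0.46813312 0.03646048 0.048     ] 0.03979504476560662 -1.0629764235921375
skirt [0.46767316 0.03745751 0.022     ]
line -1.0948245208778995
(array([0.46552149, 0.03490868, 0.04370614]), [np.float64(0.0032342297404022555), np.float64(0.003234229740402303)])
tip [0.56830491 0.21956618 0.072     ]
collar [0.56783562 0.21912544 0.045     ] [0.59431397 0.22887983 0.045     ] 0.35296390823161816
```

Emit:
jog_arm:
  steps:
    - [[0.007, 0.006, 0.025], -1, -1]
    - [[0.0076, 0.0064, 0.035], 0, -1]
    - [[0, 0, 0.03], 0, -1]
    - [[0, 0, 0.019], 0, -1]
    - [[0, 0, 0], 0, -1]

```text
t: 10.68
position: [0.4672, 0.0355, 0.0589]
tcp_rot: [-0.0, 0.97, 0.241, -0.001]
ft_force: [0.6, -0.6, 0.0]
gripper_width: 0.0855
```

```bash
python3 look.py w6 wrist
```

```text
10.675 [0.46722354 0.035514   0.05893125] 0.48741759849155974 [ 7.59548940e-02  2.28610485e-01 -3.84482938e-01  9.60168233e-01
 -1.21849636e-04  1.15933478e+00] 0.08549262306525238 [ 0.55092476 -0.55141178  0.02818278]
```

View pics/w6x.png

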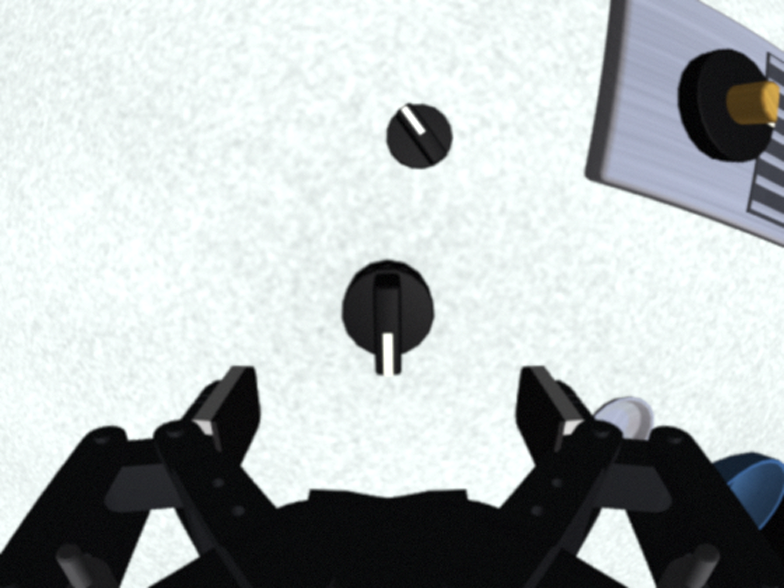

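```bash
python3 - <<'E'
from h import *; import pickle
c,s=pickle.load(open('pics/w5.pkl','rb')); d,s6=pickle.load(open('pics/w6.pkl','rb'))
print(tri([(c,250+206/5,165+228/5,True),(d,388/1.4,333/1.4,True)]))
print(tri([(c,250+205/5,165+327/5,True),(d,388/1.4,375/1.4,True)]))
print(tri([(c,250+200/5,165+126/5,True),(d,388/1.4,288/1.4,True)]))
f=onz(d,388/1.4,288/1.4,.048,True);n=onz(d,388/1.4,375/1.4,.048,True);print(f,n,(f+n)/2,np.linalg.norm(f-n),np.arctan2(*(n-f)[1::-1]))
E
```

```text
(array([0.46805183, 0.03734073, 0.05031354]), [np.float64(0.00021525358670936257), np.float64(0.00021525358670949676)])
(array([0.47699829, 0.02018212, 0.05120447]), [np.float64(6.361735797717064e-05), np.float64(6.361735797712956e-05)])
(array([0.46008755, 0.05181175, 0.03745152]), [np.float64(8.627127095025602e-05), np.float64(8.627127095018843e-05)])
[0.45884882 0.05429597 0.048     ] [0.4776647  0.01879485 0.048     ] [0.46825676 0.03654541 0.048     ] 0.0401791848474147 -1.0834314303054835
```

Emit:
jog_arm:
  steps:
    - [[0.0007, 0, 0.02], 0, -1]
    - [[0, 0, 0.02], 0, -1]
    - [[0, 0, 0.015], 0, -1]
    - [[0, 0, 0.008], 0, -1]
    - [[0, 0, 0], 0, 1]
    - [[0, 0, 0], 0, 1]
    - [[0, 0, 0], 0, 1]
    - [[0, 0, 0], 0, 1]
    - [[0, 0, 0], 0, 1]
    - [[0, 0, 0], 0, 1]

```text
t: 11.98
position: [0.4686, 0.0368, -0.003]
tcp_rot: [-0.0, 0.97, 0.242, -0.0]
ft_force: [0.3, 0.3, -0.9]
gripper_width: 0.0109
```

```bash
python3 look.py w7 wrist
```

```text
11.975 [ 0.46859451  0.03676058 -0.00300415] 0.4882824046479745 [ 7.82906643e-02  2.95131953e-01 -4.73283672e-01  8.02476374e-01
 -3.25956335e-06  1.16080459e+00] 0.010909118999339664 [ 0.31681956  0.28183275 -0.93756098]
```

View pics/w7x.png

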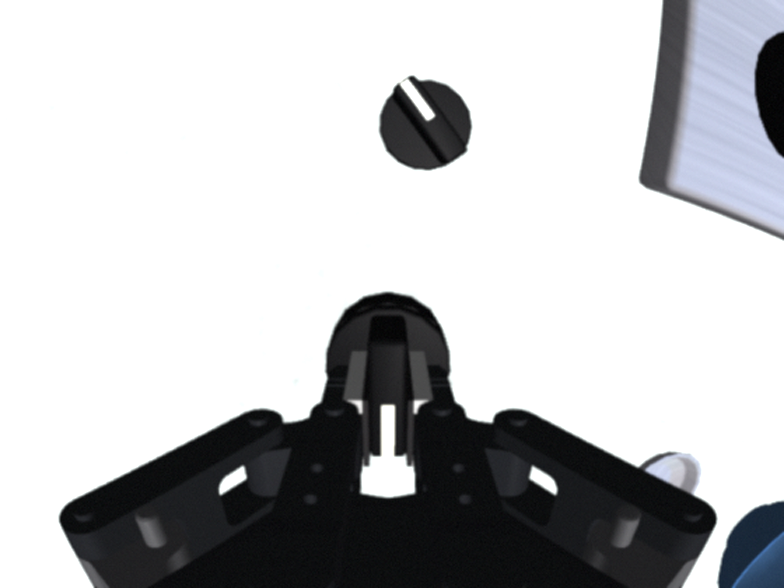

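```bash
python3 - <<'E'
from plan import *
plan([.4686,.0368,.117],.488,[.622,.238,.16],1.92,10,1,3)
E
```

```text
[[[0.023,-0.011,-0.004],np.float64(-8.2),1],[[0.024,-0.007,-0.004],np.float64(-8.2),1],[[0.025,-0.004,-0.004],np.float64(-8.2),1],[[0.025,0.0,-0.004],np.float64(-8.2),1],[[0.025,0.004,-0.004],np.float64(-8.2),1],[[0.024,0.007,-0.005],np.float64(-8.2),1],[[0.023,0.011,-0.004],np.float64(-8.2),1],[[0.021,0.014,-0.005],np.float64(-8.2),1],[[0.02,0.016,-0.004],np.float64(-8.2),1],[[0.017,0.019,-0.005],np.float64(-8.2),1]]
end [0.62148357 0.23829889 0.16      ] 1.91916998663535 maxshift 0.025
```

Emit:
jog_arm:
  steps:
    - [[0, 0, -0.01], 0, 1]
    - [[0, 0, -0.03], 0, 1]
    - [[0, 0, -0.04], 0, 1]
    - [[0, 0, -0.04], 0, 1]

```text
t: 12.52
position: [0.4685, 0.0367, 0.1189]
tcp_rot: [0.0, 0.97, 0.242, 0.0]
ft_force: [0.8, -0.4, -0.9]
gripper_width: 0.0103
```

Emit:
jog_arm:
  steps:
    - [[0.023, -0.011, -0.004], -8.2, 1]
    - [[0.024, -0.007, -0.004], -8.2, 1]
    - [[0.025, -0.004, -0.004], -8.2, 1]
    - [[0.025, 0, -0.004], -8.2, 1]
    - [[0.025, 0.004, -0.004], -8.2, 1]
    - [[0.024, 0.007, -0.005], -8.2, 1]
    - [[0.023, 0.011, -0.004], -8.2, 1]
    - [[0.021, 0.014, -0.005], -8.2, 1]
    - [[0.02, 0.016, -0.004], -8.2, 1]
    - [[0.017, 0.019, -0.005], -8.2, 1]
    - [[0, 0, 0], 0, 1]
    - [[0, 0, 0], 0, 1]

```text
t: 14.02
position: [0.6212, 0.2379, 0.1602]
tcp_rot: [-0.0, 0.574, 0.819, -0.0]
ft_force: [0.1, 0.2, -0.7]
gripper_width: 0.0106
```

```bash
python3 look.py w8 wrist
```

```text
14.025 [0.62117435 0.23793599 0.160157  ] 1.9176108384637558 [ 3.65860247e-01  5.81046833e-01  4.04927355e-01  1.39495393e+00
 -1.10628785e-04  1.90457662e-02] 0.010641947499071621 [ 0.12472435  0.23355207 -0.72076138]
```

View pics/w8x.png

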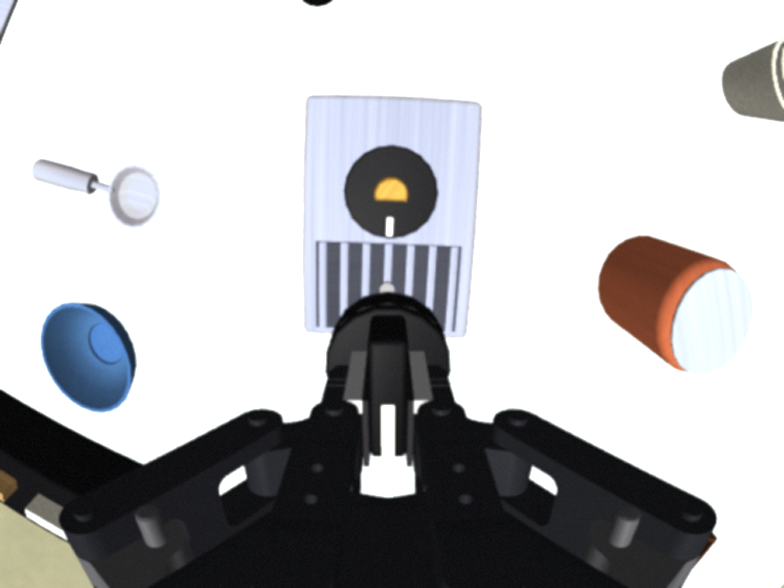

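```bash
python3 - <<'E'
from h import *
i=cv2.imread('pics/w8.png')
crop(i,235,95,90,90,8,'pics/w8c.png',1.0)
crop(i,220,200,120,130,4.5,'pics/w8k.png',4)
E
```

```text
(no output)
```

View pics/w8c.png

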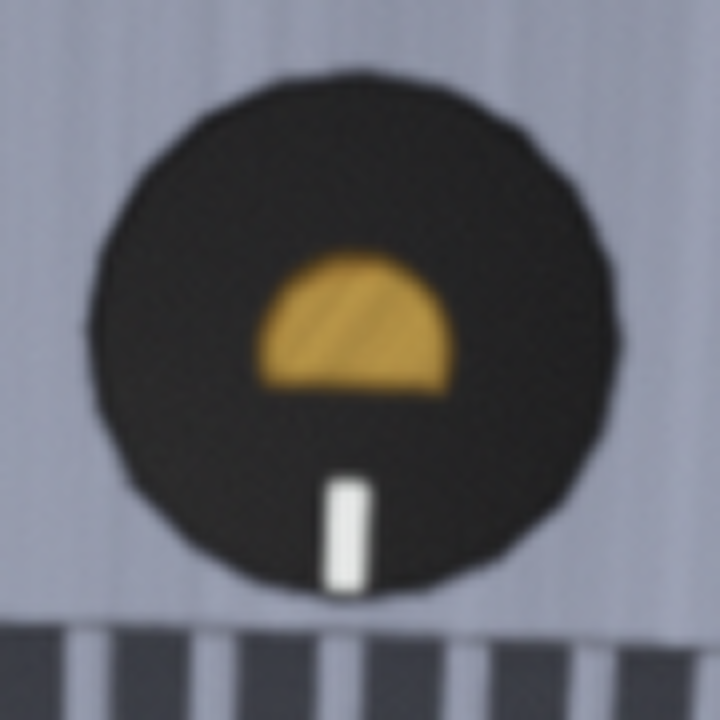

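View pics/w8k.png

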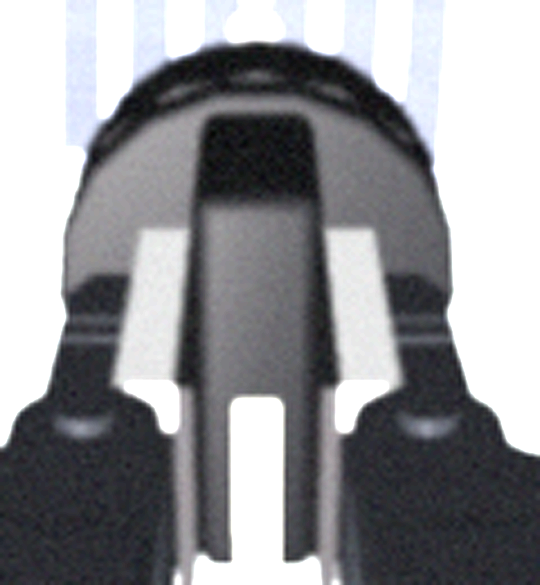

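```bash
python3 - <<'E'
from h import *; from plan import *; import pickle
c,s=pickle.load(open('pics/w8.pkl','rb')); d,s6=pickle.load(open('pics/w5.pkl','rb'))
P=lambda u,v,z:onz(c,u,v,z,True)
col=P(279.4,136.9,.045);tip=P(279.4,138.5,.072);print('collar',col,'tip',tip)
l0=P(235+348/8,95+482/8,.045);l1=P(235+346/8,95+590/8,.045)
f0=P(235+262/8,95+385/8,.072);f1=P(235+447/8,95+390/8,.072)
ang=lambda v:np.arctan2(v[1],v[0])
print('line',ang(l1-l0),ang(l1-col),'flat normal',ang(f1-f0)+np.pi/2,ang(f0-f1)+np.pi/2)
b0=P(277.8,245.6,.211);b1=P(277.8,324.4,.211);print('bar',b0,b1,(b0+b1)/2,np.linalg.norm(b1-b0),ang(b1-b0),'tcp',s['position'],yaw(s['tcp_rot']))
m=rot(s['tcp_rot']); print('knob ctr in tool',m.T@((b0+b1)/2-s['position']))
b0=P(277.8,245.6,.211);
# tip height by tri: w5 tip centre
print(tri([(c,279.4,138.5,True),(d,420+(680-400)/5,60+182/5,True)]))
print(tri([(c,235+447/8,95+390/8,True),(d,420+(698-400)/5,60+228/5,True)]), tri([(c,235+262/8,95+385/8,True),(d,420+(708-400)/5,60+140/5,True)]))
# knob in tool at w7
E
```

```text
collar [0.5696877  0.22218024 0.045     ] tip [0.56965113 0.22192773 0.072     ]
line 0.3288980882784206 0.3115949527851027 flat normal 3.4616887278162785 0.3200960742264851
bar [0.6028633  0.23207488 0.211     ] [0.63955534 0.24537382 0.211     ] [0.62120932 0.23872435 0.211     ] 0.0390277849049627 0.34772074453683827 tcp [0.62117435 0.23793599 0.160157  ] 1.9176108384637558
knob ctr in tool [ 0.00072365  0.00028688 -0.05084316]
(array([0.57016786, 0.2216297 , 0.06808006]), [np.float64(0.0005145071008593555), np.float64(0.0005145071008591381)])
(array([0.57566622, 0.22487684, 0.06487696]), [np.float64(0.008963050938649684), np.float64(0.008963050938649856)]) (array([0.56995802, 0.22021411, 0.08250984]), [np.float64(0.007978622270844784), np.float64(0.007978622270844893)])
```

Emit:
jog_arm:
  steps:
    - [[0.0009, -0.027, 0], 1.5, 1]
    - [[0.0009, -0.0271, 0], 0, 1]
    - [[0, 0, 0.03], 0, 1]
    - [[0, 0, 0.03], 0, 1]
    - [[0, 0, 0.018], 0, 1]
    - [[0, 0, 0], 0, 1]
    - [[0, 0, 0], 0, 1]

```text
t: 14.95
position: [0.5701, 0.222, 0.0831]
tcp_rot: [0.0, 0.585, 0.811, 0.0]
ft_force: [-0.6, 0.1, -0.1]
gripper_width: 0.0105
```

```bash
python3 look.py w9 wrist; python3 look.py s9 side; python3 - <<'E'
from h import *
a=cv2.imread('pics/w9.png');b=cv2.imread('pics/s9.png')
crop(a,190,120,180,200,3,'pics/w9c.png',2)
crop(b,205,220,100,100,6,'pics/s9c.png',2)
E
```

```text
14.95 [0.57011551 0.22201592 0.08313219] 1.8924304341546354 [ 3.71373539e-01  4.84985296e-01  5.30399480e-02  1.13772663e+00
 -3.29524811e-05  4.97394264e-02] 0.010474819947720527 [-0.64396735  0.11987909 -0.05128662]
15.0 [0.57026224 0.22216162 0.08322297] 1.8926099950778308 [ 3.71500236e-01  4.84992128e-01  5.32862440e-02  1.13763341e+00
 -1.85706084e-05  4.96865934e-02] 0.010573564566204962 [-0.45149459 -0.43241886 -1.05250093]
```

View pics/w9c.png

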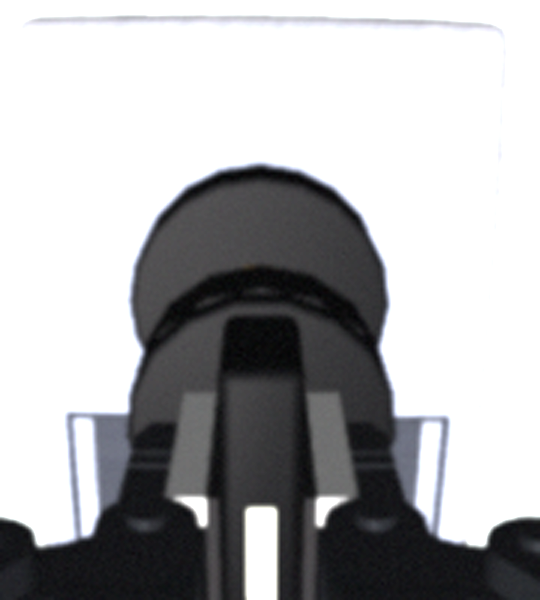

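View pics/s9c.png

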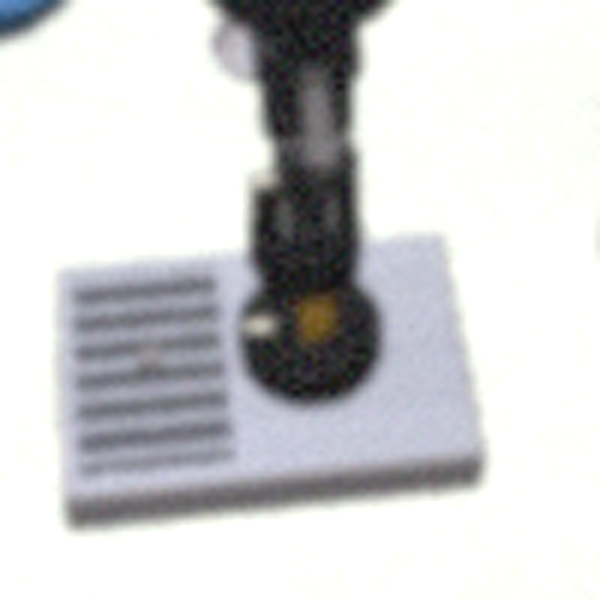

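Emit:
jog_arm:
  steps:
    - [[-0.0004, 0, 0.007], 0, 1]
    - [[0, 0, 0.005], 0, 1]
    - [[0, 0, 0.003], 0, 1]
    - [[0, 0, 0.003], 0, 1]
    - [[0, 0, 0], 0, 1]

```text
t: 15.68
position: [0.5697, 0.2217, 0.0637]
tcp_rot: [-0.0, 0.584, 0.811, -0.0]
ft_force: [-0.6, -1.3, -1.5]
gripper_width: 0.0106
```

Emit:
jog_arm:
  steps:
    - [[0, 0, 0.003], 0, 1]
    - [[0, 0, 0.003], 0, 1]
    - [[0, 0, 0.003], 0, 1]
    - [[0, 0, 0], 0, 1]

```text
t: 16.18
position: [0.5697, 0.2216, 0.0545]
tcp_rot: [-0.0, 0.584, 0.811, -0.0]
ft_force: [-2.3, -3.6, -3.6]
gripper_width: 0.0105
```

Emit:
jog_arm:
  steps:
    - [[-0.0003, -0.0003, 0.002], 0, 1]
    - [[0, 0, 0.002], 0, 1]
    - [[0, 0, 0.002], 0, 1]
    - [[0, 0, 0], 0, 1]
    - [[0, 0, 0], 0, 1]

```text
t: 16.8
position: [0.5699, 0.2215, 0.0492]
tcp_rot: [0.0, 0.584, 0.811, 0.0]
ft_force: [-4.1, -2.7, 4.7]
gripper_width: 0.0107
```

Emit:
jog_arm:
  steps:
    - [[0, 0, 0.002], 0, 1]
    - [[0, 0, 0.002], 0, 1]
    - [[0, 0, 0.002], 0, 1]
    - [[0, 0, 0], 0, 1]
    - [[0, 0, 0], 0, 1]

```text
t: 17.42
position: [0.5701, 0.2216, 0.0446]
tcp_rot: [0.0, 0.584, 0.811, 0.001]
ft_force: [-10.8, -6.0, 25.4]
gripper_width: 0.0107
```

```bash
python3 look.py w10 wrist; python3 look.py s10 side; python3 look.py t10 top; python3 - <<'E'
from h import *
a=cv2.imread('pics/w10.png');b=cv2.imread('pics/s10.png')
crop(a,190,120,180,200,3,'pics/w10c.png',2)
crop(b,205,220,100,100,6,'pics/s10c.png',2)
crop(cv2.imread('pics/t10.png'),150,100,300,200,2.6,'pics/t10c.png',1.6)
E
```

```text
17.425 [0.57008854 0.22159509 0.04463215] 1.893258755796558 [ 3.70678217e-01  5.08605507e-01 -1.03308062e-02  1.05024082e+00
  9.10300632e-05  4.82159983e-02] 0.010671432684009401 [-10.82420422  -6.04358927  25.41518228]
17.475 [0.57006838 0.22159236 0.04463257] 1.8932661107529654 [ 3.70686339e-01  5.08598127e-01 -1.03416613e-02  1.05027062e+00
  9.04317854e-05  4.82167581e-02] 0.010973266729177792 [-11.06672407  -3.81472817  25.75971964]
17.525 [0.57004175 0.22158689 0.04460113] 1.8932479083777956 [ 3.70690156e-01  5.08633523e-01 -1.03677526e-02  1.05027783e+00
  9.68111597e-05  4.82387763e-02] 0.010657645230969159 [-10.74729822  -4.73062271  24.75329647]
```

View pics/w10c.png

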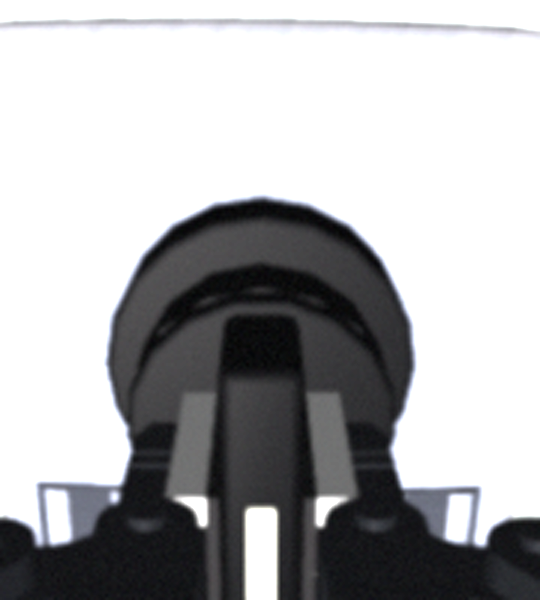

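View pics/s10c.png

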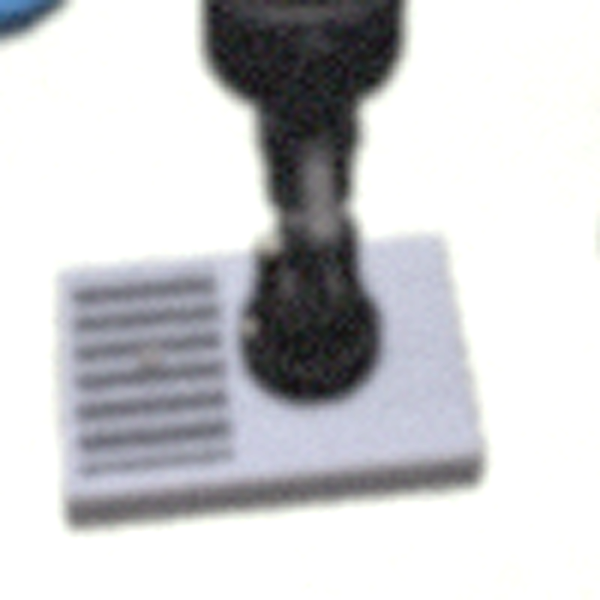

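View pics/t10c.png

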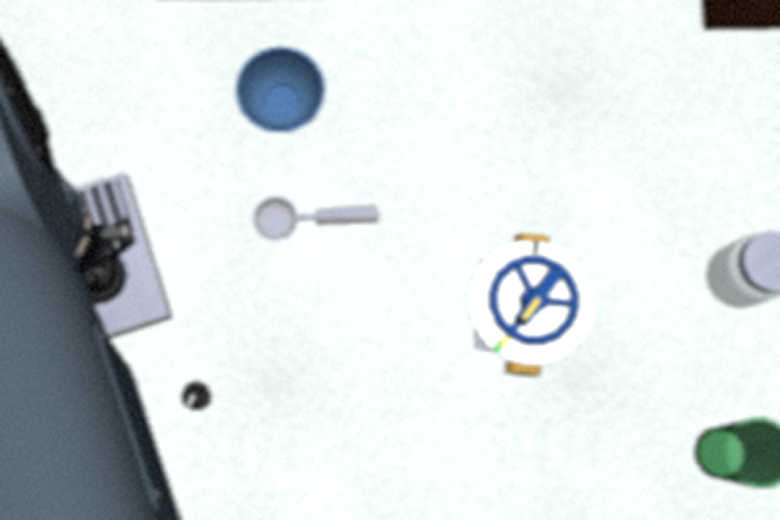

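Emit:
jog_arm:
  steps:
    - [[0, 0, 0.0005], 0, 1]
    - [[0, 0, 0], 0, 1]
    - [[0, 0, 0], 0, 1]
    - [[0, 0, 0], 0, 1]

```text
t: 18.08
position: [0.5701, 0.2216, 0.0446]
tcp_rot: [0.0, 0.584, 0.811, 0.001]
ft_force: [-13.9, -5.5, 31.4]
gripper_width: 0.0108
```

```bash
python3 - <<'E'
from workcell import ctrl
s=ctrl.sense();print(s['position'],s['ft_force'],s['gripper_width'],s['t'])
if 15<s['ft_force'][2]<45 and s['position'][2]<.0455: print(ctrl.finish_job())
E
```

```text
[0.57013275 0.22161867 0.04455356] [-13.93163063  -5.45123928  31.43805657] 0.010759261909789234 18.075
the job is handed in; nothing more can be done
None
```

The job was handed in at t ≈ 18 s. My last checks indicate every condition was met, but `finish_job` reports no verdict.

**What I did**
- **Wheel:** I turned it 130° counter-clockwise. The wrist picture straight after and a later top picture both show the yellow pointer on the green mark.
- **Knob:** I picked up the larger knob, lined its flat up with the shaft's, slid it on and pressed it down.

**Last checks**
- **Pressed down:** the push rose to about 31 N and a further command gave no more travel, so the shaft is at its stop. From the tool height, the knob's underside is about 48 mm above the counter, which is the fully down value.
- **Grip:** the fingers were still on the knob at 10.8 mm opening, and it had not slipped in them.
- **Alignment:** before it went on, the knob was within about 1 mm of the shaft axis and about 0.03 rad of the flat's direction. I did not re-measure this with the knob on the shaft.
- **Other things:** the ones in view in the last top picture looked undisturbed. I did not measure them, and the arm hid the paper cups and coffee tin in that picture.

**What failed or disagreed**
- **First wheel grasp:** it closed on nothing above the bar. The fingertips sit about 30 mm behind the TCP the robot reports, as the wrist pictures showed, so I allowed for that afterwards.
- **Knob measurement:** the top and wrist cameras disagreed by about 3 mm on the knob, so I used the wrist camera.
- **Sideways force:** about 15 N remained while the knob was held down.

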